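# Release the cam and run the dish stage home

## Task

On the dish stage, swing the cam lever round to its stop pin so that the cam's low side faces the roller, and only then gently push the follower slide forward (it has an upright push plate at its rear) until it is fully home against its end stops. Nothing needs to be grasped, fingertip pushes do it all: the petri dish rides along in its pins and must not be touched or lifted, and the other things on the bench stay where they are.

Things in the scene. Friction and masses are not known exactly. Their poses are not given: they have to be found in the camera images.
- stage: Dish stage screwed to the bench: aluminium base plate 280 x 130 x 10 mm with side rails. Its x axis points forward (the slide's way, away from the robot), y to its left, z up. Origin on the bench surface; the base reaches x = -105 to +175, y = +-65 mm. End stops for the slide at x = 63 mm. The lever's stop pin (10 mm thick, top at z = 62 mm) stands at x = 132, y = -54 mm.
- cam_plate (a joint): Turn of the cam, rad, 0 to 3.14, anticlockwise from above. 0: lever to the stage's left (+y), wide side to the roller, slide blocked half-way; 1.57: lever back to the robot (-x), over the roller arm; 3.14: lever to the right (-y), at its stop pin, low side to the roller. Starts at 0 to 0.6; way free above 2.75. Stays where left; takes about 5 N at the lever's middle.
- cam_pivot (a point): Point on the cam's pivot axis, 121.5 mm forward of the stage's origin, 58 mm above the bench. The cam is a steel disc of 30 mm radius, top at z = 34 mm, its centre 14 mm off the pivot.
- lever_mid (a point): Point on the lever bar's middle, 45 mm from the pivot axis, 58 mm above the bench; its y axis runs out along the lever. Bar 10 mm thick (x), z = 50 to 66 mm, 64 mm long from the pivot, then an upright black grip 18 mm across at 70 mm (z = 48 to 78 mm). Below are the disc (34 mm) and roller (37 mm high): a finger with its tip 42 to 46 mm over the bench clears both and pushes the bar.
- follower_slide (a joint): Travel of the follower slide, m: 0 = back (its start), 0.048 = fully home at the end stops. It is an aluminium carriage 100 x 102 mm with a steel roller (18 mm across) on its front arm. It stays where it is left; pushing takes about 3 N.
- push_face (a point): Centre of the rear face (towards the robot) of the upright push plate at the slide's rear end, 55 mm above the bench; plate 6 mm thick, 70 mm wide, top 78 mm above the bench. Moves with the slide; push it along the stage's +x.
- dish_seat (a point): Centre of the dish's seat on the slide, 20 mm above the bench; moves with the slide.
- culture_dish: Loose petri dish with lid, 90 mm across, 18 mm high, between four pins on the slide (1 mm play). Origin at the centre of its underside.
- coverslip_box: Bystander: small box 27 x 27 x 14 mm on the bench left of the stage. Origin under its centre.
- spare_eyepiece: Bystander: black eyepiece 36 mm across, 43 mm high, on the bench right of the stage. Origin under its centre.
- oil_bottle: Bystander: small dropper bottle 26 mm across, 71 mm high, on the bench left of the stage. Origin under its centre.
- timer: Bystander: white timer 62 x 66 x 21 mm, on the left. Origin under its centre.
- objective_can: Bystander: canister 37 mm across, 64 mm high, on the right. Origin under its centre.
- forceps: Bystander: steel forceps 124 mm long lying on the left. Origin under its centre.
- scalpel: Bystander: scalpel 150 mm long lying on the left. Origin under its centre.

How it is judged (in metres and radians):
On the way, in this order (a step that is already met when the one before it is completed fails the run):
1. the cam is turned to its low side while the slide is still back (value of joint cam_plate above 2.84 rad and value of joint follower_slide below 0.012 m), for 0.2 s.
2. the follower slide is pushed fully home (value of joint cam_plate above 2.84 rad and value of joint follower_slide above 0.0455 m), for 0.2 s.
At the end, for the whole second after the job is handed in: The cam is within 0.3 rad of its stop (low side to the roller), the slide within 2.5 mm of fully home, both at rest; the dish lies flat in its seat, within 6 mm of the seat's centre (all of step 2 and value of joint follower_slide below 0.0505 m and velocity of joint cam_plate between -0.05 and 0.05 rad/s and velocity of joint follower_slide between -0.005 and 0.005 m/s and horizontal distance between culture_dish and dish_seat below 0.006 m and z of culture_dish in the frame of dish_seat between -0.004 and 0.004 m and angle between culture_dish's own z axis and vertical below 0.08 rad); the robot touches nothing.
It fails at once if the dish is touched by the robot (contact force between any of the fingers, the arm and culture_dish above 0.5 N).
It fails at once if the dish is lifted or carried out of its seat (z of culture_dish in the frame of dish_seat above 0.006 m or horizontal distance between culture_dish and dish_seat above 0.012 m).
It fails at once if the fingers press on something with more than 45 N (contact force between the fingers and anything else above 45 N).
It fails at once if a bystander is moved by more than 20 mm (distance of any of coverslip_box, spare_eyepiece, oil_bottle, timer, objective_can, forceps, scalpel from where it was at the start of the episode above 0.02 m).
It also fails if it takes over 50 s, if anything falls off the work surface, if the arm or the gripper's body presses on something with over 40 N, if the wrist force passes 120 N, or if a joint passes its speed limit or range.

## Robot

A 6-joint arm with a two-finger parallel gripper is mounted at the origin on a cart in front of the work surface, level with it; the furniture and walls round the work are solid. World frame = base frame: x ahead of the robot, y to its left, z up, the work surface at z = 0. Lengths are in m, angles in degrees, forces in N, time in s.
With the tool pointing down it reaches from about 0.375 to 0.9 m from the base axis. Payload 3.1 kg.
Tool frame: the origin (TCP) lies midway between the tips of the shut fingers; the grasp point (between the pads) lies 19 mm behind it; z points along the fingers, x is the direction in which the jaws open and shut, and the axes are right-handed (so a half turn about z gives the same grasp; the last joint's range is limited). The gripper opens to 87 mm and grips with 3 to 60 N. Pads are 19 mm wide; open, the fingers measure 117 mm over their backs; the gripper's body (75 mm by 190 mm) begins 51 mm behind the grasp point.
Start: joints at [-81.904, 30.224, 82.088, -0, 67.689, -10.227], TCP at [0.197, -0.593, 0.202] pointing down, gripper open.
Joint ranges: [-176.69, 176.69], [-43.24, 126.21], [12.49, 139.97], [-82, 262], [0, 151.66], [-163.58, 163.58]. Speed limits (degrees/s): [159.86, 159.86, 180, 180, 180, 180].

## Interface

Orientations are given as [roll, pitch, yaw] about the fixed x, y, z axes, in that order (R = Rz(yaw) Ry(pitch) Rx(roll)).
In Python, from station import * gives the robot as it stands.
- The arm moves only by the tool drive_tool, never from a script. Its argument "increments" is text: rows parted by semicolons, each of 4 numbers parted by spaces: the shift along the tool's x, y, z in units of 40 mm (1.0 is 40 mm), then the turn about the tool's z in units of 6 degrees (1.0 is 6 degrees). A call has 1 to 5 rows; each row shifts and turns the commanded pose from where the row before left it, along the tool's axes as they then stand; what a row does not reach is not made up. A row lasts 1/12 s, in which the tool goes at most 41.7 mm and 7.16 degrees, less where a joint would pass 70% of its speed; a pose out of reach is approached as far as the arm can. A call is refused whole if a number of a shift passes 1 or a number of a turn 1, either way. A call with a gripper value outside its range is refused whole. "hand" is the opening, from -1 (shut) to 1 (fully open), set as the call begins (left out, the last holds). The fingers move at their own pace and stop on an object; "force" is the grip in N (left out, the last holds). Time passes only in rows, so rows that do not move let the fingers close. It gives the time, the measured TCP pose, the force and the opening at its end, in the units of the state.
- state(): the state, without advancing time (a new reading comes with each control period).
- camera(name): name is "scene" or "top" or "wrist"; returns a dict with "color" (420x560x3 uint8, red, green, blue), "fx", "fy", "cx", "cy" (pixels), "T" (4x4, takes a point from camera to world coordinates); the wrist camera has in their place "tool_from_camera" (4x4, takes a point from camera to tool coordinates, whose origin is the TCP and whose axes are the tool frame's). Camera axes: x right, y down, z forward; pixel columns grow to the right and rows downward; lengths in m; the calibration is good to about 2 mm. A picture is of the moment at which its call begins: read the wrist's pose just before it. There is no depth.
- hand_in(): hands the job in, once; it reports no verdict.
The state is a dict: "t": time; "q": joint angles; "joint_velocities": joint speeds; "joint_efforts": joint torques, N m; "eef_pos": TCP position; "tcp_rot": TCP orientation; "force": force on the tool from outside, world axes, zero at the start; "wrist_torque": the same for the moment, N m; "finger_gap": opening from 0.0 (shut) to 1.0 (fully open).
Only numpy, scipy, OpenCV 4.12 (cv2) and the standard library are available. Lean on these libraries where they do the work, as an engineer would, in place of code of your own. Each camera call takes 0.05 s, during which the arm holds its last target.

## Working session

There is one attempt and no reset: what is moved stays moved. The work goes in short steps, Python scripts to look and compute and a tool call to move; the robot and the scene stay as the last step left them, time stands still between calls to the robot, and variables do not carry over. Pictures are saved under pics/ and viewed, and the job is handed in when it is done.

Besides the shell and the picture viewer there is one more tool, called after ">>>" as name(argument=value, ...) on one line, values as JSON. drive_tool: Moves the arm, as the interface text tells. Its arguments: {"type":"object","properties":{"increments":{"type":"string"},"hand":{"type":"number"},"force":{"type":"number"}},"required":["increments"]}

```bash
mkdir -p pics; ls; python3 - <<'E'
from station import *
import cv2
print(state())
for n in("scene","top"):
    c=camera(n); print(n,c["fx"],c["fy"],c["cx"],c["cy"],c["T"])
    cv2.imwrite(f"pics/{n}0.png",c["color"][:,:,::-1])
E
```

```text
pics
{'t': 0.0, 'q': array([-8.19034454e+01,  3.02780688e+01,  8.21549760e+01,  4.06006938e-04,
        6.76890013e+01, -1.02277389e+01]), 'joint_velocities': array([ 0.11721842,  0.03466871,  0.04601789,  0.02596186, -0.08860876,
       -0.03954208]), 'joint_efforts': array([-2.14594074e-03, -4.40047181e+01, -1.76589561e+01,  6.31670561e-02,
        5.82822226e-02, -1.67311655e-04]), 'eef_pos': array([ 0.19641349, -0.59253423,  0.20108913]), 'tcp_rot': array([-1.79977960e+02,  1.20040075e-01, -7.16758380e+01]), 'force': array([ 0.72780674, -0.51882462, -0.79226795]), 'wrist_torque': array([-0.00090225, -0.03980502,  0.04960803]), 'finger_gap': 0.9986352937825803}
scene 405.9190612226415 405.9190612226415 278.20704610618753 204.64451445178892 [[ 0.86838311 -0.39563103  0.29897634  0.28988665]
 [-0.49580028 -0.68096225  0.53895501 -0.48199703]
 [-0.00963572 -0.61625198 -0.78749009  0.79503082]
 [ 0.          0.          0.          1.        ]]
top 495.2998658862939 495.2998658862939 283.1665193840333 205.62385952205884 [[ 0.01805106 -0.98239037  0.18596589  0.29725832]
 [-0.99972936 -0.01500415  0.01777873  0.02732709]
 [-0.01467539 -0.18623649 -0.98239534  1.44852494]
 [ 0.          0.          0.          1.        ]]
```

View pics/scene0.png

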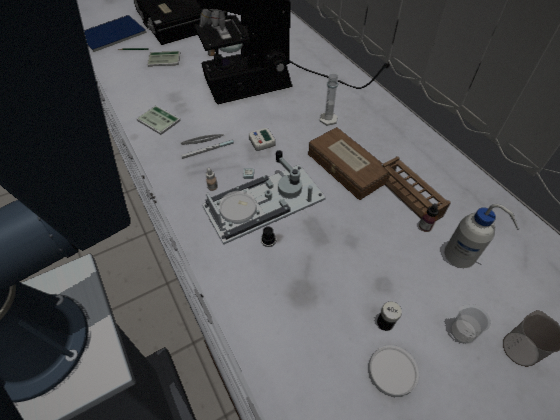

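View pics/top0.png

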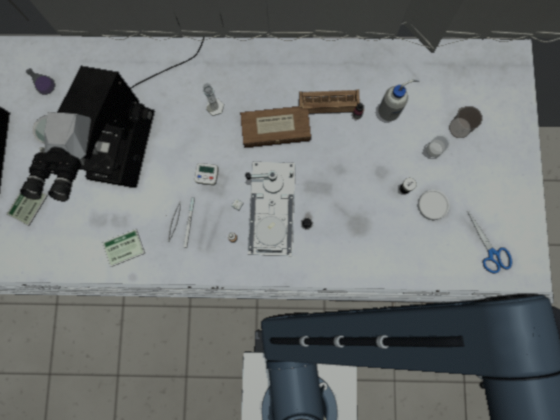

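The stage is at about (270,208) in the top view and (265,200) in the scene view, with the lever pointing left. I'll crop and enlarge both.

```bash
python3 - <<'E'
from station import *
import cv2
a=cv2.imread("pics/top0.png")[150:270,210:330]; cv2.imwrite("pics/t1.png",cv2.resize(a,(600,600),interpolation=2))
a=cv2.imread("pics/scene0.png")[140:250,195:335]; cv2.imwrite("pics/s1.png",cv2.resize(a,(763,600),interpolation=2))
c=camera("wrist");cv2.imwrite("pics/w0.png",c["color"][:,:,::-1]);print({k:v for k,v in c.items() if k!="color"})
E
```

```text
{'fx': 301.42658783282997, 'fy': 301.42658783282997, 'cx': 281.24534761997256, 'cy': 208.6202299436142, 'tool_from_camera': array([[ 9.99999720e-01, -7.45021306e-04,  6.49265049e-05,
        -1.54362658e-03],
       [ 6.89988089e-04,  9.52634646e-01,  3.04116351e-01,
        -8.33104174e-02],
       [-2.88424399e-04, -3.04116221e-01,  9.52634894e-01,
        -1.81647108e-01],
       [ 0.00000000e+00,  0.00000000e+00,  0.00000000e+00,
         1.00000000e+00]])}
```

View pics/t1.png

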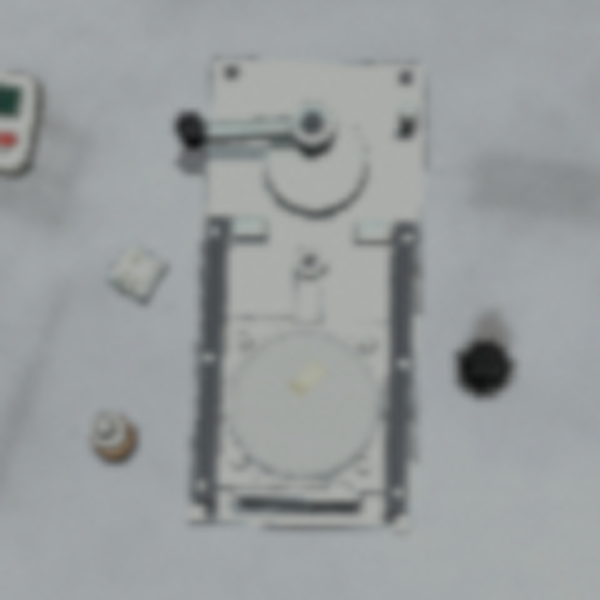

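View pics/s1.png

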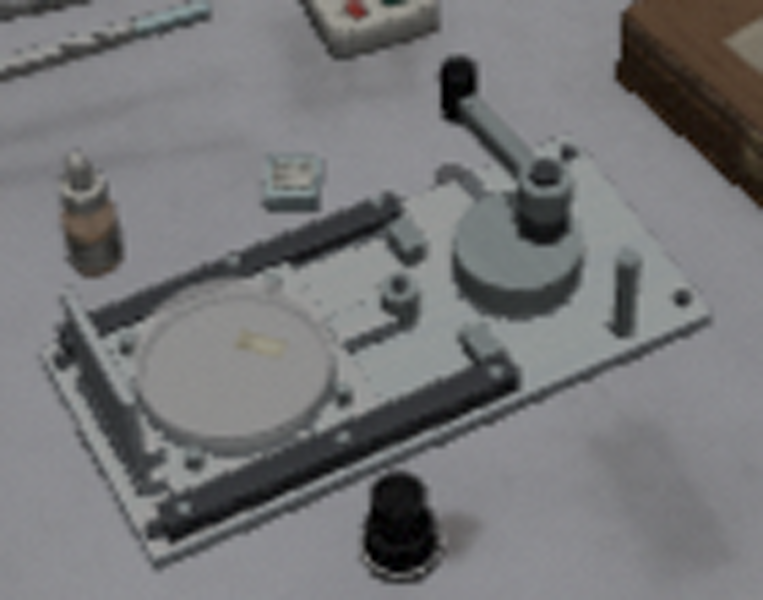

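View pics/w0.png

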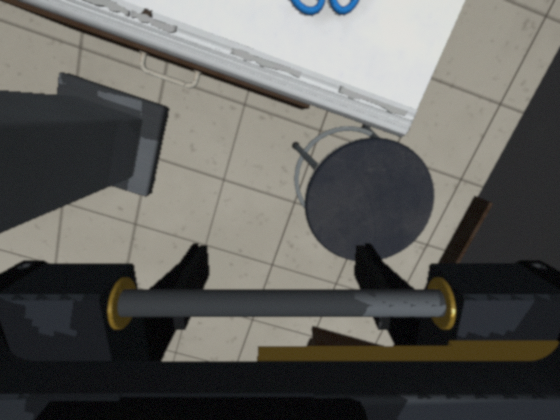

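Top crop (5×): plate corners at (212,58), (424,65), (405,528) and (190,522). Hub is at (312,122), grip at (189,130), stop pin at (405,120), and push plate from (238,503) to (362,508). Scene crop: grip top (458,65), hub top (545,170), pin top (628,255). I'll cast rays from these pixels.

```bash
cat > h.py <<'E'
import numpy as np
from station import *
def ray(c,T,px,z):
    d=T[:3,:3]@np.array([(px[0]-c["cx"])/c["fx"],(px[1]-c["cy"])/c["fy"],1]); o=T[:3,3]
    return o+d*(z-o[2])/d[2]
E
python3 - <<'E'
from h import *
np.set_printoptions(precision=4,suppress=True)
c=camera("top")
P={}
for n,p,z in [("FL",(212,58),.01),("FR",(424,65),.01),("RR",(405,528),.01),("RL",(190,522),.01),("hub",(312,120),.07),("grip",(189,129),.078),("pin",(405,120),.062),("ppL",(238,503),.078),("ppR",(362,508),.078)]:
    P[n]=ray(c,c["T"],((p[0]+.5)/5-.5+210,(p[1]+.5)/5-.5+150),z); print(n,P[n])
s=camera("scene");k=140/763;
for n,p,z in [("FR",(712,312),.01),("RR",(155,558),.01),("RL",(42,352),.01),("hub",(546,170),.07),("grip",(458,68),.078),("pin",(628,252),.062),("ppL",(70,298),.078),("ppR",(155,460),.078)]:
    print("s",n,ray(s,s["T"],((p[0]+.5)*k-.5+195,(p[1]+.5)*110/600-.5+140),z))
ax=(P["FL"]+P["FR"]-P["RL"]-P["RR"])[:2]; print(np.linalg.norm(ax)/2,np.degrees(np.arctan2(ax[1],ax[0])))
ay=(P["FL"]-P["FR"])[:2];print(np.linalg.norm(ay),np.degrees(np.arctan2(-ay[0],ay[1])))
E
```

```text
FL [0.7042 0.1496 0.01  ]
FR [0.7016 0.022  0.01  ]
RR [0.4236 0.0292 0.01  ]
RL [0.4249 0.1541 0.01  ]
hub [0.6512 0.086  0.07  ]
grip [0.6429 0.1557 0.078 ]
pin [0.654  0.0327 0.062 ]
ppL [0.4299 0.1218 0.078 ]
ppR [0.4282 0.053  0.078 ]
s FR [0.7015 0.018  0.01  ]
s RR [0.4246 0.0246 0.01  ]
s RL [0.427  0.1507 0.01  ]
s hub [0.6516 0.0847 0.07  ]
s grip [0.6457 0.153  0.078 ]
s pin [0.6614 0.0314 0.062 ]
s ppL [0.4368 0.1167 0.078 ]
s ppR [0.4325 0.0227 0.078 ]
0.27874998587794 -1.1980662307634122
0.12768650115644536 -1.159363409768276
```

Stage origin comes out near (0.529, 0.088) with yaw about −1.2°. The lever stands at about 0.14 rad. I'll write a helper that converts a world target into tool units, then travel there.

```bash
cat >> h.py <<'E'
O=np.array([.529,.0883]);YAW=-1.2
def st2w(x,y):
    a=np.radians(YAW);return O+np.array([np.cos(a)*x-np.sin(a)*y,np.sin(a)*x+np.cos(a)*y])
def w2st(p):
    a=np.radians(-YAW);d=np.array(p)[:2]-O;return np.array([np.cos(a)*d[0]-np.sin(a)*d[1],np.sin(a)*d[0]+np.cos(a)*d[1]])
def rows(p,yaw,t,tyaw,n):
    p=np.array(p,float);t=np.array(t,float);out=[]
    for i in range(n):
        d=(t-p)/(n-i);a=np.radians(yaw);dy=(tyaw-yaw)/(n-i)
        u=[(d[0]*np.cos(a)+d[1]*np.sin(a))/.04,(d[0]*np.sin(a)-d[1]*np.cos(a))/.04,-d[2]/.04,-dy/6]
        out.append(" ".join("%.2f"%v for v in u)); p=p+d;yaw+=dy
    return out
E
python3 - <<'E'
from h import *
t=st2w(.19,.055);print(t)
for r in rows([.197,-.593,.202],-71.67,[t[0],t[1],.2],-1.2,25):print(r)
E
```

```text
[0.72011016 0.13930888]
-0.53 -0.73 0.00 -0.47
-0.49 -0.75 0.00 -0.47
-0.46 -0.78 0.00 -0.47
-0.42 -0.80 0.00 -0.47
-0.38 -0.82 0.00 -0.47
-0.34 -0.83 0.00 -0.47
-0.30 -0.85 0.00 -0.47
-0.25 -0.86 0.00 -0.47
-0.21 -0.87 0.00 -0.47
-0.17 -0.88 0.00 -0.47
-0.12 -0.89 0.00 -0.47
-0.08 -0.90 0.00 -0.47
-0.04 -0.90 0.00 -0.47
0.01 -0.90 0.00 -0.47
0.05 -0.90 0.00 -0.47
0.10 -0.89 0.00 -0.47
0.14 -0.89 0.00 -0.47
0.18 -0.88 0.00 -0.47
0.23 -0.87 0.00 -0.47
0.27 -0.86 0.00 -0.47
0.31 -0.84 0.00 -0.47
0.35 -0.83 0.00 -0.47
0.39 -0.81 0.00 -0.47
0.43 -0.79 0.00 -0.47
0.47 -0.77 0.00 -0.47
```

>>> drive_tool(increments="-0.53 -0.73 0 -0.47; -0.49 -0.75 0 -0.47; -0.46 -0.78 0 -0.47; -0.42 -0.80 0 -0.47; -0.38 -0.82 0 -0.47", hand=-1)

```text
t: 0.67
eef_pos: [0.3021, -0.4451, 0.202]
tcp_rot: [-180.0, 0.0, -57.5]
force: [-0.6, -0.9, -0.5]
finger_gap: 0.706
```

>>> drive_tool(increments="-0.34 -0.83 0 -0.47; -0.30 -0.85 0 -0.47; -0.25 -0.86 0 -0.47; -0.21 -0.87 0 -0.47; -0.17 -0.88 0 -0.47")

```text
t: 1.08
eef_pos: [0.4063, -0.2989, 0.2022]
tcp_rot: [-180.0, -0.0, -43.4]
force: [1.1, -0.3, -0.2]
finger_gap: 0.326
```

>>> drive_tool(increments="-0.12 -0.89 0 -0.47; -0.08 -0.90 0 -0.47; -0.04 -0.90 0 -0.47; 0.01 -0.90 0 -0.47; 0.05 -0.90 0 -0.47")

```text
t: 1.5
eef_pos: [0.5111, -0.1522, 0.2021]
tcp_rot: [180.0, -0.0, -29.2]
force: [0.3, -0.2, 0.5]
finger_gap: 0.017
```

>>> drive_tool(increments="0.10 -0.89 0 -0.47; 0.14 -0.89 0 -0.47; 0.18 -0.88 0 -0.47; 0.23 -0.87 0 -0.47; 0.27 -0.86 0 -0.47")

```text
t: 1.92
eef_pos: [0.6156, -0.0058, 0.202]
tcp_rot: [180.0, 0.0, -15.1]
force: [0.3, -1.2, 0.6]
finger_gap: 0.007
```

>>> drive_tool(increments="0.31 -0.84 0 -0.47; 0.35 -0.83 0 -0.47; 0.39 -0.81 0 -0.47; 0.43 -0.79 0 -0.47; 0.47 -0.77 0 -0.47")

```text
t: 2.33
eef_pos: [0.7197, 0.1408, 0.2018]
tcp_rot: [180.0, 0.0, -1.0]
force: [-0.2, -0.4, -0.2]
finger_gap: 0.008
```

>>> drive_tool(increments="0 0 0 0; 0 0 0 0")

```text
t: 2.5
eef_pos: [0.7193, 0.1411, 0.201]
tcp_rot: [180.0, 0.0, -1.0]
force: [-0.5, -0.1, -0.4]
finger_gap: 0.009
```

```bash
python3 - <<'E'
from h import *
import cv2
s=state();print(s["eef_pos"],s["tcp_rot"])
c=camera("wrist");cv2.imwrite("pics/w1.png",c["color"][:,:,::-1])
c=camera("top")["color"][:,:,::-1][130:270,200:360];cv2.imwrite("pics/t2.png",cv2.resize(c,(640,560),interpolation=2))
E
```

```text
[0.71926024 0.14107766 0.20104185] [ 1.79985395e+02  4.26772127e-02 -1.01601493e+00]
```

View pics/w1.png

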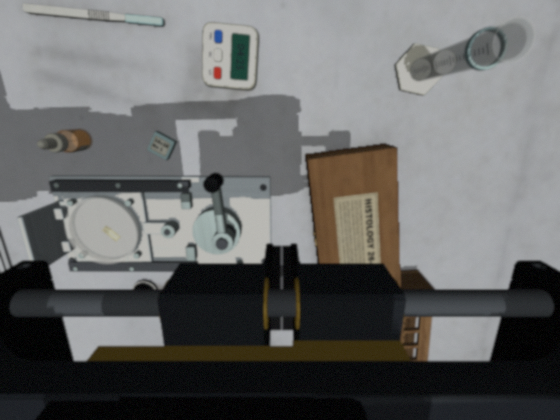

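View pics/t2.png

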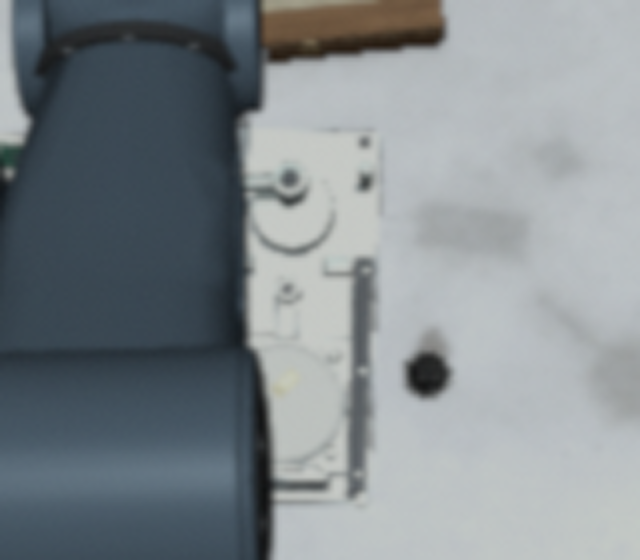

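```bash
python3 - <<'E'
import cv2
a=cv2.imread("pics/w1.png")[160:290,10:340]; cv2.imwrite("pics/w1z.png",cv2.resize(a,(792,312),interpolation=2))
E
```

```text
(no output)
```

View pics/w1z.png

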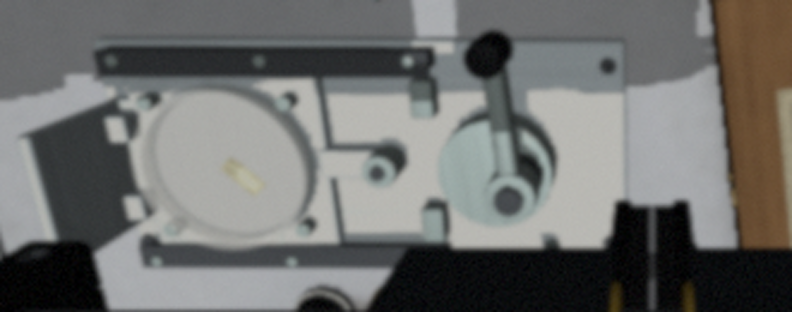

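Wrist crop (2.4×): hub (509,201), grip (490,50), front-left corner (624,40), wooden box edge about (735,230). The push plate's top edge runs down the left side.

```bash
python3 - <<'E'
from h import *
from scipy.spatial.transform import Rotation as R
c=camera("wrist");s=state()
T=np.eye(4);T[:3,:3]=R.from_euler("xyz",s["tcp_rot"],degrees=True).as_matrix();T[:3,3]=s["eef_pos"];T=T@c["tool_from_camera"]
for n,p,z in [("hub66",(509,201),.066),("hub74",(509,201),.074),("grip",(489,52),.078),("FL",(624,40),.01),("box",(740,240),.0),("box",(740,240),.06),("ppL",(20,138),.078),("ppLow",(48,240),.078)]:
    w=ray(c,T,((p[0]+.5)/2.4-.5+10,(p[1]+.5)/2.4-.5+160),z); print(n,w.round(4),w2st(w).round(4))
E
```

```text
hub66 [0.6472 0.0815 0.066 ] [ 0.1183 -0.0044]
hub74 [0.649 0.085 0.074] [ 0.1201 -0.0008]
grip [0.6471 0.1569 0.078 ] [0.1166 0.071 ]
FL [0.7023 0.1469 0.01  ] [0.172  0.0623]
box [0.7659 0.0241 0.    ] [ 0.2382 -0.0592]
box [0.7587 0.0553 0.06  ] [ 0.2303 -0.0282]
ppL [0.4333 0.1222 0.078 ] [-0.0964  0.0319]
ppLow [0.4318 0.0715 0.078 ] [-0.0968 -0.0188]
```

```bash
sed -i 's/^O=.*/O=np.array([.5285,.0875]);YAW=-1.2/' h.py; cat > go.py <<'E'
from h import *;import sys
x,y,z,n=map(float,sys.argv[1:5]);s=state();t=st2w(x,y)
print(s["t"],w2st(s["eef_pos"]),s["eef_pos"][2])
print("; ".join(rows(s["eef_pos"],s["tcp_rot"][2],[*t,z],-1.2,int(n))))
E
python3 go.py .162 .043 .0445 5
```

```text
2.65 [0.18865147 0.05452744] 0.20171457292185624
-0.13 0.06 0.79 -0.00; -0.13 0.06 0.79 -0.00; -0.13 0.06 0.79 -0.00; -0.13 0.06 0.79 -0.00; -0.13 0.06 0.79 -0.00
```

>>> drive_tool(increments="-0.13 0.06 0.79 0; -0.13 0.06 0.79 0; -0.13 0.06 0.79 0; -0.13 0.06 0.79 0; -0.13 0.06 0.77 0")

```text
t: 3.07
eef_pos: [0.692, 0.1257, 0.0442]
tcp_rot: [180.0, -0.0, -1.3]
force: [-0.2, 0.6, 0.7]
finger_gap: 0.005
```

>>> drive_tool(increments="0 0 0 0; 0 0 0 0")

```text
t: 3.23
eef_pos: [0.691, 0.1262, 0.0436]
tcp_rot: [180.0, 0.3, -1.3]
force: [-0.2, -0.1, 0.1]
finger_gap: 0.007
```

```bash
python3 - <<'E'
from h import *
import cv2
s=state();print(w2st(s["eef_pos"]),s["eef_pos"],s["force"])
c=camera("wrist");cv2.imwrite("pics/w2.png",c["color"][:,:,::-1])
E
```

```text
[0.16161833 0.04205666] [0.69096366 0.12616276 0.04361805] [-0.22619912 -0.10965382  0.054622  ]
```

View pics/w2.png

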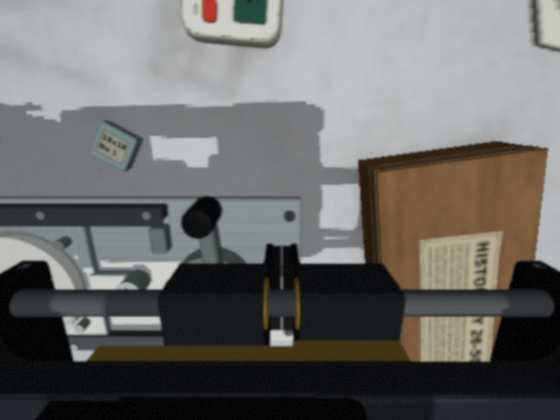

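Finger tips (281,255) are in front of the lever, which runs from the grip (203,215) to the right. I'll plan the arc about the pivot.

```bash
cat > arc.py <<'E'
from h import *;import sys
t0,t1,n,r=float(sys.argv[1]),float(sys.argv[2]),int(sys.argv[3]),float(sys.argv[4]);s=state()
hx=.013
print(s["t"],w2st(s["eef_pos"]),s["eef_pos"][2],s["tcp_rot"],s["force"])
p=s["eef_pos"];y=s["tcp_rot"][2];out=[]
for i in range(n):
    th=t0+(t1-t0)*(i+1)/n;off=hx*abs(np.cos(th))+.0095*abs(np.sin(th))+.005
    q=st2w(.1215-r*np.sin(th)+off*np.cos(th),r*np.cos(th)+off*np.sin(th))
    t=np.array([*q,.0445]); out+=rows(p,y,t,y,1); p=t
for i in range(0,n,5):print("; ".join(o[:-6].strip() for o in out[i:i+5]))
E
python3 arc.py 0 0.3 5 .043; python3 arc.py .3 1.9 20 .043
```

```text
3.2833 [0.16420538 0.04257635] 0.04594347794529818 [-1.79994466e+02 -6.56292497e-02 -1.26954046e+00] [-0.29091533  0.04010423  0.91166323]
-0.67 -0.04 0.04; -0.05 -0.02 -0.00; -0.06 -0.02 -0.00; -0.06 -0.02 -0.00; -0.06 -0.01 -0.00
3.2833 [0.16420538 0.04257635] 0.04594347794529818 [-1.79994466e+02 -6.56292497e-02 -1.26954046e+00] [-0.29091533  0.04010423  0.91166323]
-0.99 -0.12 0.04; -0.09 -0.01 -0.00; -0.09 0.00 -0.00; -0.09 0.01 -0.00; -0.09 0.02 -0.00
-0.09 0.03 -0.00; -0.09 0.04 -0.00; -0.09 0.05 -0.00; -0.09 0.06 -0.00; -0.08 0.07 -0.00
-0.08 0.08 -0.00; -0.07 0.08 -0.00; -0.06 0.09 -0.00; -0.05 0.10 -0.00; -0.04 0.11 -0.00
-0.03 0.10 -0.00; -0.03 0.06 -0.00; -0.02 0.07 -0.00; -0.02 0.07 -0.00; -0.02 0.07 -0.00
```

>>> drive_tool(increments="-0.2 0 0 0; -0.2 0 0 0; -0.2 0 0 0; -0.15 -0.05 0 0; -0.15 -0.06 0 0")

```text
t: 3.7
eef_pos: [0.6564, 0.133, 0.0459]
tcp_rot: [-180.0, -0.1, -1.2]
force: [-0.5, -1.1, 0.2]
finger_gap: 0.005
```

>>> drive_tool(increments="-0.09 -0.01 0 0; -0.09 0 0 0; -0.09 0.01 0 0; -0.09 0.02 0 0; -0.09 0.03 0 0")

```text
t: 4.12
eef_pos: [0.6407, 0.1314, 0.0459]
tcp_rot: [-180.0, -0.3, -1.2]
force: [2.9, 1.1, 5.2]
finger_gap: 0.007
```

```bash
python3 - <<'E'
from h import *
import cv2
s=state();print(w2st(s["eef_pos"]),s["eef_pos"],s["force"])
c=camera("wrist");cv2.imwrite("pics/w3.png",c["color"][:,:,::-1])
c=camera("scene");cv2.imwrite("pics/s3.png",cv2.resize(c["color"][140:250,195:335,::-1],(763,600)))
E
```

```text
[0.1112685  0.04624888] [0.64071266 0.1314085  0.04586427] [2.91527553 1.0781065  5.20025751]
```

View pics/w3.png

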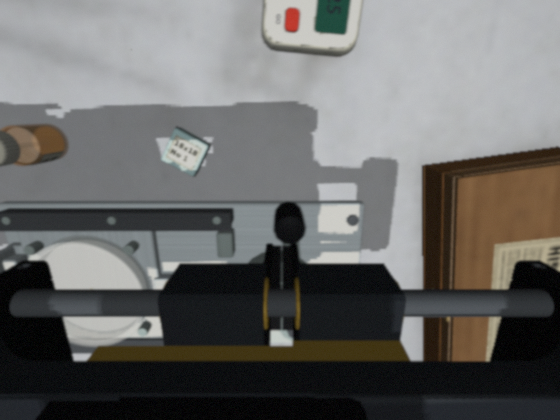

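View pics/s3.png

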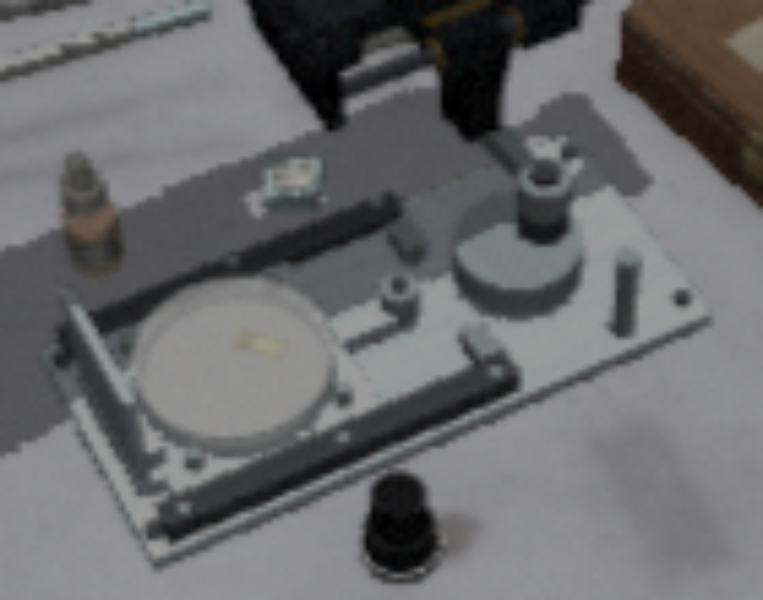

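```bash
python3 - <<'E'
from h import *
import cv2
s=state();print(w2st(s["eef_pos"]),s["eef_pos"],s["force"],s["wrist_torque"])
c=camera("scene");cv2.imwrite("pics/s4.png",cv2.resize(c["color"][140:190,260:320,::-1],(720,600),interpolation=0))
c=camera("wrist");cv2.imwrite("pics/w4.png",cv2.resize(c["color"][190:280,220:350,::-1],(780,540),interpolation=0))
E
```

```text
[0.11038624 0.04594932] [0.63982432 0.13112748 0.04580815] [1.80875303 1.33379085 6.9403829 ] [ 0.11027693 -0.54218324  0.03803143]
```

View pics/s4.png

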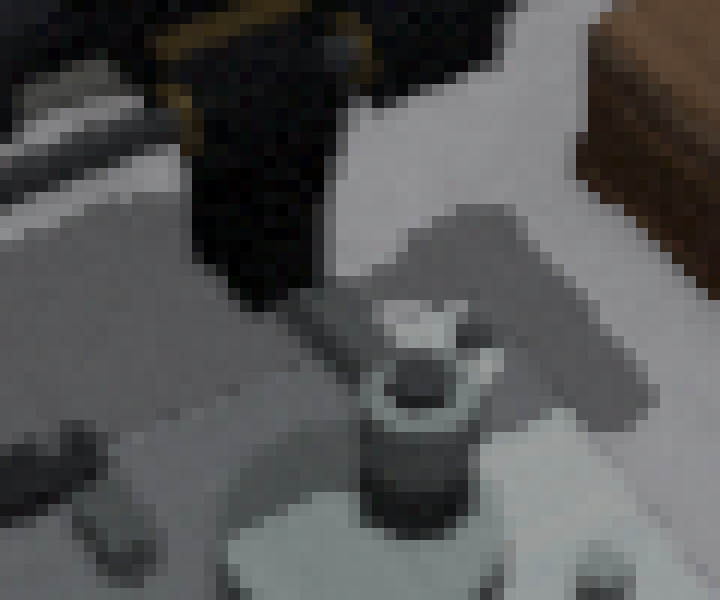

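View pics/w4.png

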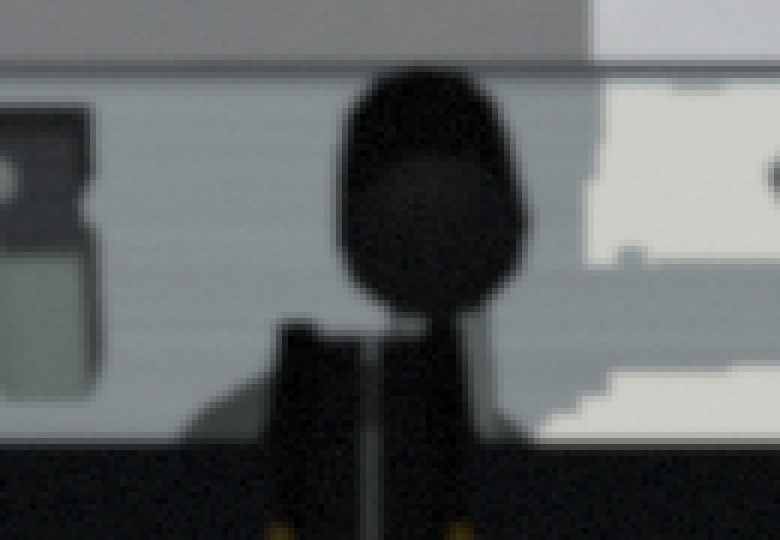

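```bash
python3 - <<'E'
from h import *
c=camera("scene");s=state();w=camera("wrist")
def proj(c,T,p):
    q=np.linalg.inv(T)@np.array([*p,1]);return c["fx"]*q[0]/q[2]+c["cx"],c["fy"]*q[1]/q[2]+c["cy"]
p=s["eef_pos"];print(p,s["force"],s["q"])
for dz in(0,.02,.04):
    a=proj(c,c["T"],p+[0,0,dz]);print("tcp scene",(a[0]-260)*12,(a[1]-140)*12)
for th in(.1,.2,.3,.4):
  for r in(.03,.045,.061):
    u=st2w(.1215-r*np.sin(th),r*np.cos(th));a=proj(c,c["T"],[*u,.066]);print(th,r,(a[0]-260)*12,(a[1]-140)*12)
for y in(-.0095,0,.0095):
  for x in(-.013,.013):
    a=proj(w,w["tool_from_camera"],[x,y,0]);print("wrist",x,y,(a[0]-220)*6,(a[1]-190)*6)
E
```

```text
[0.63984518 0.13119136 0.04579786] [1.97579299 0.77788644 6.71969469] [1.79485089e+00 4.33147835e+01 8.44935750e+01 1.92664786e-02
 5.20605403e+01 2.97234581e+00]
tcp scene 252.21414687703668 327.6712362987673
tcp scene 251.81044781826904 261.2017967203577
tcp scene 251.3939508020244 192.62516109396324
0.1 0.03 324.08129154855123 296.29481731887597
0.1 0.045 282.5774159316438 253.12299395647688
0.1 0.061 238.99864879410438 207.7928938333307
0.2 0.03 312.56904954309607 302.76928717034025
0.2 0.045 265.3638487966464 262.6953776322364
0.2 0.061 215.74429895618186 220.57185479608506
0.3 0.03 301.98114661001546 310.06641503636
0.3 0.045 249.497883511875 273.4959869373265
0.3 0.061 194.26159207760224 235.00724395316752
0.4 0.03 292.4226652065481 318.1191964091395
0.4 0.045 235.13625692546452 285.4300003715622
0.4 0.061 174.7615145624527 250.97851618810637
wrist -0.013 -0.0095 258.4333573476713 267.17755668245564
wrist 0.013 -0.0095 498.323428067916 267.1203750240338
wrist -0.013 0 260.07379547127346 347.2198352891616
wrist 0.013 0 496.48512335282476 347.17597039062684
wrist -0.013 0.0095 261.6673401690739 424.9740320725773
wrist 0.013 0.0095 494.699376342355 424.9427513403223
```

```bash
python3 - <<'E'
from h import *
from scipy.spatial.transform import Rotation as R
w=camera("wrist");s=state()
T=np.eye(4);T[:3,:3]=R.from_euler("xyz",s["tcp_rot"],degrees=True).as_matrix();T[:3,3]=s["eef_pos"];T=T@w["tool_from_camera"]
for n,p,z in[("grip",(432,230),.078),("strip",(480,320),.066),("strip",(480,400),.066),("railendR",(90,250),.02),("FLscrew",(775,180),.01)]:
    print(n,w2st(ray(w,T,(p[0]/6+220,p[1]/6+190),z)))
print(s["t"],s["force"])
E
```

```text
grip [0.11490694 0.0724145 ]
strip [0.12014316 0.05832482]
strip [0.1203007  0.04972153]
railendR [0.07501204 0.04708679]
FLscrew [0.1613292  0.05257187]
4.4667 [1.33241669 0.66617666 6.73691552]
```

The views disagree: the grip doesn't appear to have moved, and there is about 7 N upward on the tool. I'll back off in +x and look again.

>>> drive_tool(increments="0.3 0 0 0; 0.3 0 0 0; 0.4 0 0 0; 0.2 0 0 0; 0 0 0 0")

```text
t: 4.88
eef_pos: [0.6876, 0.1297, 0.0442]
tcp_rot: [180.0, -0.0, -1.2]
force: [0.6, -0.3, 0.8]
finger_gap: 0.003
```

```bash
python3 - <<'E'
from h import *
import cv2
s=state();print(w2st(s["eef_pos"]),s["eef_pos"],s["force"],s["wrist_torque"],s["tcp_rot"])
c=camera("scene");cv2.imwrite("pics/s5.png",cv2.resize(c["color"][140:190,260:320,::-1],(720,600),interpolation=2))
c=camera("wrist");cv2.imwrite("pics/w5.png",c["color"][:,:,::-1])
E
```

```text
[0.15813347 0.04554967] [0.6875527  0.12972798 0.04415782] [ 0.61026417 -0.25355506  0.77332015] [-0.04436991 -0.15876001 -0.01916729] [ 1.79984421e+02 -1.76994066e-05 -1.19746537e+00]
```

View pics/s5.png

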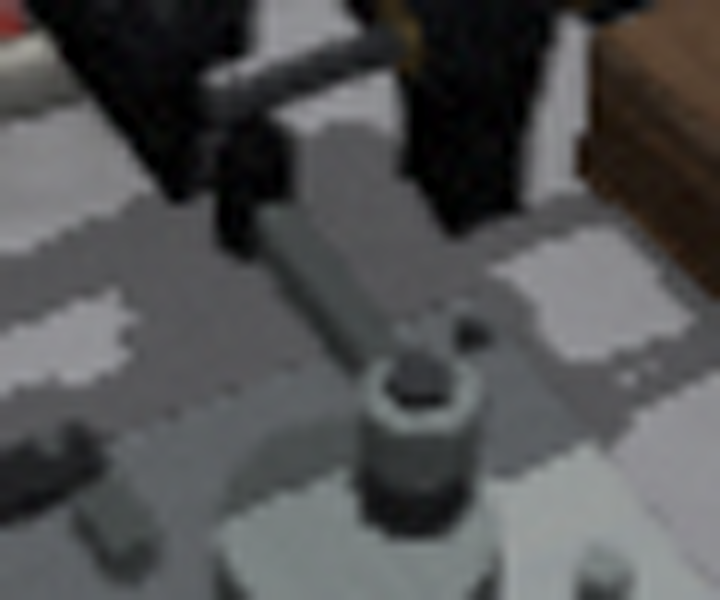

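View pics/w5.png

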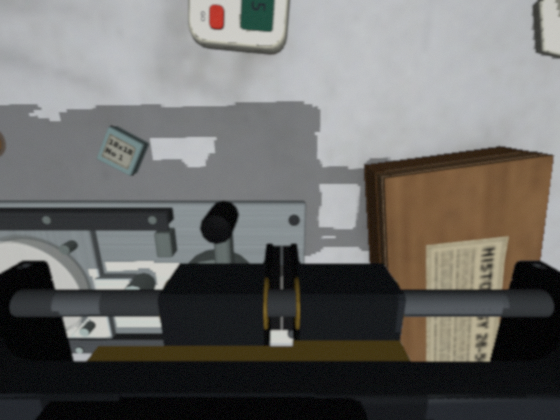

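```bash
python3 - <<'E'
from h import *
c=camera("scene");s=state()
def proj(c,T,p):
    q=np.linalg.inv(T)@np.array([*p,1]);return np.array([c["fx"]*q[0]/q[2]+c["cx"],c["fy"]*q[1]/q[2]+c["cy"]])
p=s["eef_pos"];print(p)
for dz in(0,.01,.02,.03):
  for dx in(-.01,.01):
   for dy in(-.0095,.0095):
    print(dz,dx,dy,((proj(c,c["T"],p+[dx,dy,dz])-[260,140])*12).round())
for n,x,y,z in[("grip",.1215-.07*np.sin(.08),.07,.078),("hub",.1215,0,.07),("screw",.165,.053,.01)]:
    print(n,((proj(c,c["T"],[*st2w(x,y),z])-[260,140])*12).round())
w=camera("wrist")
for z in(-.02,0):
 for y in(-.0095,-.004,.004): print("w",z,y,proj(w,w["tool_from_camera"],[.01,y,z]))
E
```

```text
[0.68514123 0.12995639 0.04354288]
0 -0.01 -0.0095 [422. 306.]
0 -0.01 0.0095 [376. 250.]
0 0.01 -0.0095 [502. 271.]
0 0.01 0.0095 [456. 216.]
0.01 -0.01 -0.0095 [423. 273.]
0.01 -0.01 0.0095 [377. 217.]
0.01 0.01 -0.0095 [504. 238.]
0.01 0.01 0.0095 [457. 183.]
0.02 -0.01 -0.0095 [424. 239.]
0.02 -0.01 0.0095 [377. 183.]
0.02 0.01 -0.0095 [506. 205.]
0.02 0.01 0.0095 [458. 149.]
0.03 -0.01 -0.0095 [425. 205.]
0.03 -0.01 0.0095 [378. 149.]
0.03 0.01 -0.0095 [508. 171.]
0.03 0.01 0.0095 [460. 115.]
grip [219. 138.]
hub [409. 371.]
screw [455. 331.]
w -0.02 -0.0095 [300.24708295 247.66021532]
w -0.02 -0.004 [300.07584551 256.13871551]
w -0.02 0.004 [299.83241174 268.19188096]
w 0 -0.0095 [298.43148531 234.52626435]
w 0 -0.004 [298.292093   242.29837481]
w 0 0.004 [298.09349364 253.37169906]
```

This explains it. In both the scene and wrist views, the shut fingertips sit about 20 mm above the reported TCP. The contact at TCP z 0.046 was the finger resting on the bar top (0.066), which gives the same offset. So tip = TCP + 20 mm, and I'll go down 20 mm more.

>>> drive_tool(increments="0 0 0.25 0; 0 0 0.25 0; 0 0 0 0")

```text
t: 5.33
eef_pos: [0.6842, 0.13, 0.0216]
tcp_rot: [180.0, 0.3, -1.2]
force: [-0.1, -0.3, -1.2]
finger_gap: 0.005
```

```bash
sed -i 's/^hx=.*/hx=.010/; s/\.0445/.0245/' arc.py; python3 - <<'E'
from h import *
import cv2
s=state();print(w2st(s["eef_pos"]),s["eef_pos"],s["force"])
c=camera("scene");cv2.imwrite("pics/s6.png",cv2.resize(c["color"][140:190,260:320,::-1],(720,600),interpolation=2))
E
python3 arc.py .0 .2 5 .043; python3 arc.py .2 1.8 20 .043
```

```text
[0.15477392 0.04578199] [0.68419876 0.13003061 0.02164342] [-0.08825725 -0.26683723 -1.18476854]
5.3833 [0.15532388 0.04587577] 0.022471191099745297 [179.98598101   0.27855797  -1.17348856] [-0.28099592 -0.14561242 -0.02616811]
-0.50 0.06 -0.05; -0.03 -0.01 -0.00; -0.04 -0.01 -0.00; -0.04 -0.01 -0.00; -0.04 -0.01 -0.00
5.3833 [0.15532388 0.04587577] 0.022471191099745297 [179.98598101   0.27855797  -1.17348856] [-0.28099592 -0.14561242 -0.02616811]
-0.73 -0.01 -0.05; -0.08 -0.01 -0.00; -0.08 -0.00 -0.00; -0.09 0.00 -0.00; -0.09 0.01 -0.00
-0.09 0.02 -0.00; -0.09 0.03 -0.00; -0.09 0.04 -0.00; -0.09 0.04 -0.00; -0.08 0.05 -0.00
-0.08 0.06 -0.00; -0.07 0.07 -0.00; -0.07 0.08 -0.00; -0.06 0.09 -0.00; -0.05 0.09 -0.00
-0.04 0.10 -0.00; -0.04 0.10 -0.00; -0.03 0.07 -0.00; -0.02 0.07 -0.00; -0.02 0.07 -0.00
```

View pics/s6.png

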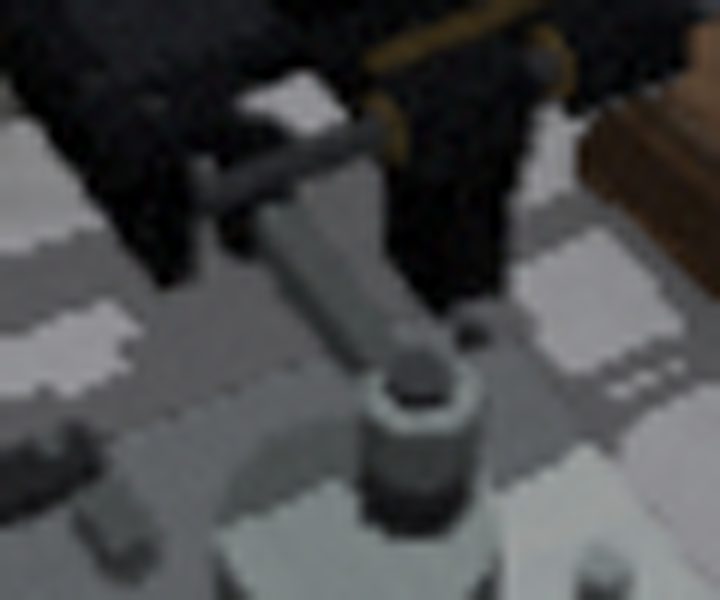

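>>> drive_tool(increments="-0.15 0.03 -0.05 0; -0.15 0.03 0 0; -0.15 0 0 0; -0.1 0 0 0; -0.1 0 0 0")

```text
t: 5.8
eef_pos: [0.664, 0.1283, 0.0277]
tcp_rot: [-180.0, -0.5, -1.2]
force: [8.2, -0.1, -4.4]
finger_gap: 0.003
```

>>> drive_tool(increments="-0.09 0 0 0; -0.08 0 0 0; -0.08 0 0 0; -0.08 0 0 0; 0 0 0 0")

```text
t: 6.22
eef_pos: [0.6517, 0.1281, 0.0281]
tcp_rot: [180.0, -0.6, -1.2]
force: [6.3, 0.1, -2.9]
finger_gap: 0.006
```

```bash
python3 - <<'E'
from h import *
import cv2
s=state();print(w2st(s["eef_pos"]),s["eef_pos"],s["force"])
c=camera("scene");cv2.imwrite("pics/s7.png",cv2.resize(c["color"][140:190,260:320,::-1],(720,600),interpolation=2))
E
python3 arc.py .3 1.9 20 .043
```

```text
[0.1223202  0.04316962] [0.65169745 0.12809847 0.02805801] [ 6.32785486  0.07310125 -2.90385484]
6.2667 [0.1222732  0.04324373] 0.028069780890923775 [179.99131543  -0.54446778  -1.1645935 ] [ 5.77630476 -0.95892484 -2.00541533]
-0.00 -0.08 0.09; -0.08 -0.00 -0.00; -0.09 0.01 -0.00; -0.09 0.01 -0.00; -0.09 0.02 -0.00
-0.09 0.03 -0.00; -0.09 0.04 -0.00; -0.09 0.05 -0.00; -0.08 0.06 -0.00; -0.08 0.06 -0.00
-0.07 0.07 -0.00; -0.07 0.08 -0.00; -0.06 0.09 -0.00; -0.05 0.09 -0.00; -0.04 0.10 -0.00
-0.03 0.10 -0.00; -0.03 0.07 -0.00; -0.02 0.07 -0.00; -0.02 0.08 -0.00; -0.01 0.08 -0.00
```

View pics/s7.png

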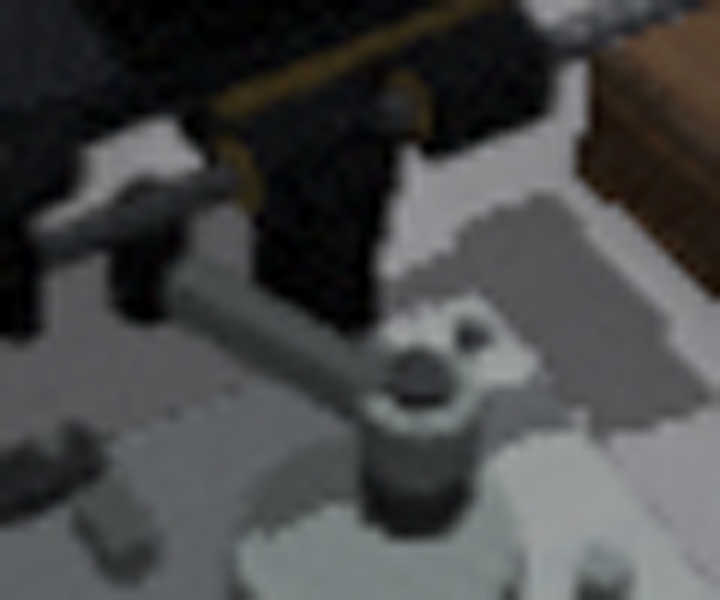

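The lever turned: it now points to the grip at (150,290) in the zoom, and the force is about 6 N. I'll continue, 3 mm lower.

>>> drive_tool(increments="-0.08 -0.02 0.08 0; -0.09 0 0 0; -0.09 0.01 0 0; -0.09 0.01 0 0; -0.09 0.02 0 0")

```text
t: 6.68
eef_pos: [0.6359, 0.1281, 0.0259]
tcp_rot: [-180.0, -0.8, -1.2]
force: [7.3, 1.0, 0.5]
finger_gap: 0.006
```

>>> drive_tool(increments="-0.09 0.03 0 0; -0.09 0.04 0 0; -0.09 0.05 0 0; -0.08 0.06 0 0; -0.08 0.06 0 0")

```text
t: 7.1
eef_pos: [0.6169, 0.1196, 0.0255]
tcp_rot: [-179.9, -0.6, -1.2]
force: [4.0, 3.0, -0.1]
finger_gap: 0.01
```

```bash
python3 - <<'E'
from h import *
import cv2
s=state();print(w2st(s["eef_pos"]),s["eef_pos"],s["force"])
c=camera("scene");cv2.imwrite("pics/s8.png",cv2.resize(c["color"][140:220,230:330,::-1],(750,600),interpolation=2))
c=camera("wrist");cv2.imwrite("pics/w8.png",c["color"][:,:,::-1])
E
python3 arc.py 1.0 2.4 20 .043
```

```text
[0.08774217 0.03398791] [0.61693471 0.11964293 0.02552786] [ 4.03772964  3.00833923 -0.12954095]
7.2 [0.08610041 0.03370806] 0.02518681885637513 [-179.9273319    -0.38412876   -1.21754467] [3.80295924 2.91795888 0.8374829 ]
0.16 -0.07 0.02; -0.07 0.06 -0.00; -0.06 0.07 -0.00; -0.06 0.07 -0.00; -0.05 0.08 -0.00
-0.04 0.08 -0.00; -0.04 0.09 -0.00; -0.03 0.09 -0.00; -0.02 0.06 -0.00; -0.02 0.06 -0.00
-0.02 0.06 -0.00; -0.01 0.07 -0.00; -0.01 0.07 -0.00; -0.00 0.07 -0.00; 0.00 0.07 -0.00
0.01 0.08 -0.00; 0.01 0.08 -0.00; 0.02 0.08 -0.00; 0.02 0.08 -0.00; 0.03 0.08 -0.00
```

View pics/s8.png

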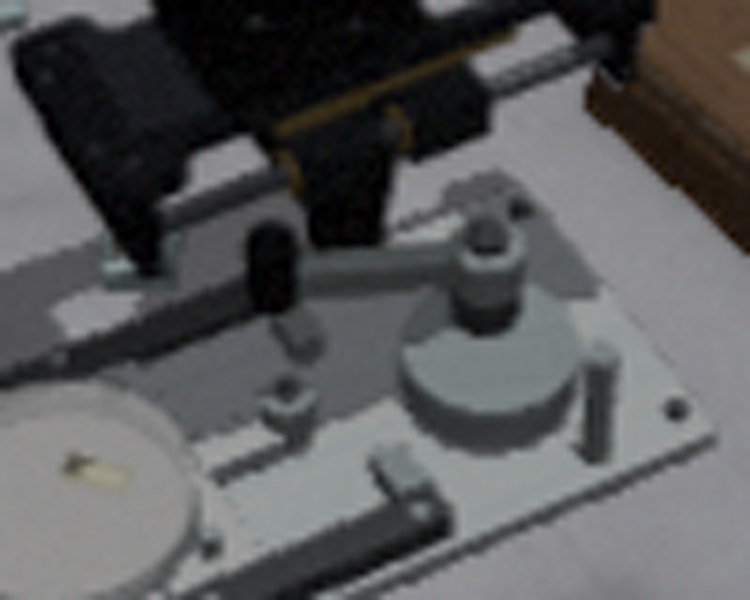

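View pics/w8.png

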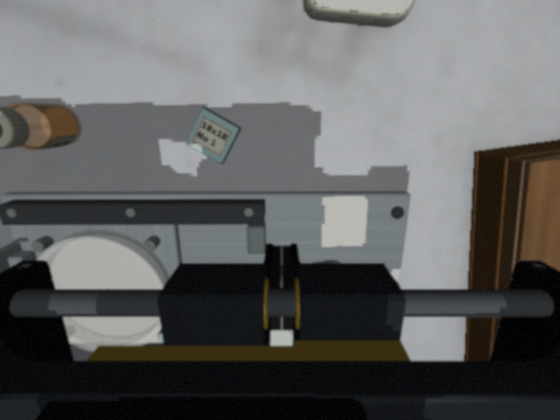

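Lever is at about 1.1 rad, and the finger stays in contact with no z force. Continuing.

```bash
python3 arc.py 1.12 2.6 20 .043
```

```text
7.2 [0.08610041 0.03370806] 0.02518681885637513 [-179.9273319    -0.38412876   -1.21754467] [3.80295924 2.91795888 0.8374829 ]
0.05 0.04 0.02; -0.06 0.08 -0.00; -0.05 0.08 -0.00; -0.05 0.09 -0.00; -0.04 0.09 -0.00
-0.03 0.10 -0.00; -0.03 0.07 -0.00; -0.02 0.07 -0.00; -0.02 0.07 -0.00; -0.01 0.07 -0.00
-0.01 0.07 -0.00; -0.00 0.08 -0.00; 0.00 0.08 -0.00; 0.01 0.08 -0.00; 0.02 0.08 -0.00
0.02 0.08 -0.00; 0.03 0.08 -0.00; 0.04 0.08 -0.00; 0.04 0.08 -0.00; 0.05 0.07 -0.00
```

>>> drive_tool(increments="0 0.06 0.02 0; -0.05 0.08 0 0; -0.05 0.08 0 0; -0.05 0.09 0 0; -0.04 0.09 0 0")

```text
t: 7.62
eef_pos: [0.6057, 0.1037, 0.0233]
tcp_rot: [-179.9, -0.1, -1.2]
force: [4.0, 3.9, 0.8]
finger_gap: 0.011
```

>>> drive_tool(increments="-0.03 0.10 0 0; -0.03 0.07 0 0; -0.02 0.07 0 0; -0.02 0.07 0 0; -0.01 0.07 0 0")

```text
t: 8.03
eef_pos: [0.6, 0.0893, 0.023]
tcp_rot: [-179.9, -0.0, -1.2]
force: [2.1, 6.1, 0.5]
finger_gap: 0.004
```

>>> drive_tool(increments="-0.01 0.07 0 0; 0 0.08 0 0; 0 0.08 0 0; 0.01 0.08 0 0; 0.02 0.08 0 0")

```text
t: 8.45
eef_pos: [0.5986, 0.0738, 0.0225]
tcp_rot: [-179.9, 0.2, -1.2]
force: [0.2, 5.2, 1.3]
finger_gap: 0.005
```

```bash
python3 - <<'E'
from h import *
import cv2
s=state();print(w2st(s["eef_pos"]),s["eef_pos"],s["force"])
c=camera("scene");cv2.imwrite("pics/s9.png",cv2.resize(c["color"][140:220,230:330,::-1],(750,600),interpolation=2))
E
python3 arc.py 2.3 3.1 10 .043
```

```text
[ 0.07039025 -0.01224733] [0.59861833 0.07378121 0.02250843] [0.22591524 5.24353829 1.30216971]
8.5 [ 0.07058274 -0.01292598] 0.0225111651942402 [-179.91098448    0.19720341   -1.19944959] [-0.51938066  5.11657122  0.61628146]
0.19 0.13 -0.05; 0.04 0.09 -0.00; 0.05 0.08 -0.00; 0.06 0.08 -0.00; 0.07 0.08 -0.00
0.07 0.07 -0.00; 0.08 0.06 -0.00; 0.09 0.06 -0.00; 0.09 0.05 -0.00; 0.10 0.04 -0.00
```

View pics/s9.png

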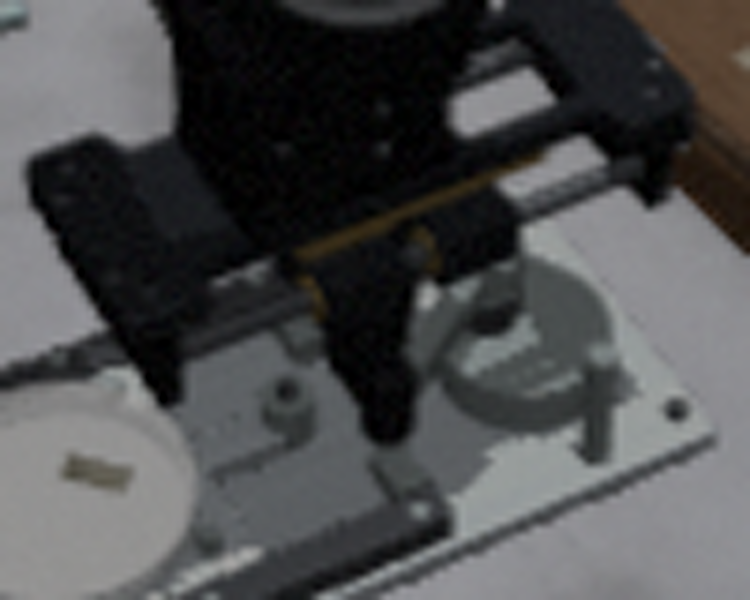

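```bash
python3 - <<'E'
from h import *
c=camera("scene")
for z in(.05,.06,.07,.08,.09,.1):print(z,w2st(ray(c,c["T"],(252,192.7),z)))
E
python3 arc.py 2.08 3.0 15 .045
```

```text
0.05 [0.0080205  0.00345138]
0.06 [ 0.0048709  -0.00430428]
0.07 [ 0.0017213  -0.01205994]
0.08 [-0.0014283  -0.01981561]
0.09 [-0.0045779  -0.02757127]
0.1 [-0.0077275  -0.03532693]
8.55 [ 0.07056647 -0.01287291] 0.022490893152983873 [-179.92750988    0.19203967   -1.1975301 ] [-0.80638541  3.30991604  0.91606147]
0.08 -0.10 -0.05; 0.01 0.07 -0.00; 0.02 0.07 -0.00; 0.02 0.07 -0.00; 0.03 0.07 -0.00
0.03 0.07 -0.00; 0.04 0.07 -0.00; 0.04 0.06 -0.00; 0.05 0.06 -0.00; 0.05 0.06 -0.00
0.06 0.06 -0.00; 0.06 0.05 -0.00; 0.07 0.05 -0.00; 0.07 0.04 -0.00; 0.08 0.04 -0.00
```

>>> drive_tool(increments="0.05 0 -0.05 0; 0.03 0.07 0 0; 0.03 0.07 0 0; 0.03 0.07 0 0; 0.03 0.07 0 0")

```text
t: 8.97
eef_pos: [0.6051, 0.062, 0.0242]
tcp_rot: [-179.9, 0.2, -1.2]
force: [-0.7, 6.3, 0.3]
finger_gap: 0.002
```

>>> drive_tool(increments="0.04 0.07 0 0; 0.04 0.07 0 0; 0.05 0.06 0 0; 0.05 0.06 0 0; 0.06 0.06 0 0")

```text
t: 9.38
eef_pos: [0.6137, 0.0488, 0.0243]
tcp_rot: [-179.9, 0.3, -1.2]
force: [-3.5, 4.7, 0.5]
finger_gap: 0.004
```

```bash
python3 - <<'E'
from h import *
import cv2
s=state();print(w2st(s["eef_pos"]),s["eef_pos"],s["force"])
c=camera("scene");cv2.imwrite("pics/s10.png",cv2.resize(c["color"][140:220,230:330,::-1],(750,600),interpolation=2))
E
python3 arc.py 2.65 3.1 10 .045
```

```text
[ 0.08596443 -0.03686066] [0.61367363 0.04884713 0.02426366] [-3.51504034  4.73629185  0.54940907]
9.4333 [ 0.08678315 -0.03747078] 0.02430805620335321 [-179.96454613    0.27098044   -1.18158639] [-1.95212581  3.43837162 -0.33008524]
-0.03 -0.12 -0.00; 0.04 0.04 -0.00; 0.04 0.04 -0.00; 0.05 0.04 -0.00; 0.05 0.04 -0.00
0.05 0.03 -0.00; 0.05 0.03 -0.00; 0.06 0.03 -0.00; 0.06 0.02 -0.00; 0.06 0.02 -0.00
```

View pics/s10.png

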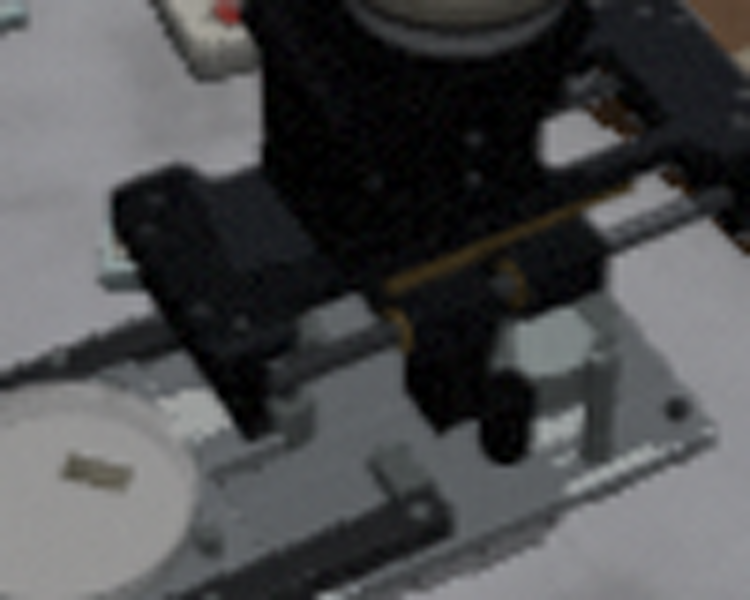

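Lever at about 2.7 rad, with the grip at (505,415) near the pin at (600,380). I'll push on slowly, mostly in +x, to the stop.

>>> drive_tool(increments="0.06 0.02 0 0; 0.06 0.02 0 0; 0.06 0.02 0 0; 0.06 0.01 0 0; 0.06 0.01 0 0")

```text
t: 9.85
eef_pos: [0.6271, 0.0434, 0.0243]
tcp_rot: [179.9, 0.2, -1.2]
force: [-6.0, -2.0, -0.4]
finger_gap: 0.008
```

>>> drive_tool(increments="0.05 0 0 0; 0.03 0 0 0; 0 0 0 0")

```text
t: 10.1
eef_pos: [0.6311, 0.0429, 0.0244]
tcp_rot: [179.9, 0.1, -1.2]
force: [-4.8, -2.5, -0.8]
finger_gap: 0.006
```

```bash
python3 - <<'E'
from h import *
import cv2
s=state();print(w2st(s["eef_pos"]),s["eef_pos"],s["force"])
c=camera("scene");cv2.imwrite("pics/s11.png",cv2.resize(c["color"][140:220,230:330,::-1],(750,600),interpolation=2))
E
```

```text
[ 0.10347747 -0.04239341] [0.63106696 0.04294882 0.0243993 ] [-4.76616125 -2.49128025 -0.7905376 ]
```

View pics/s11.png

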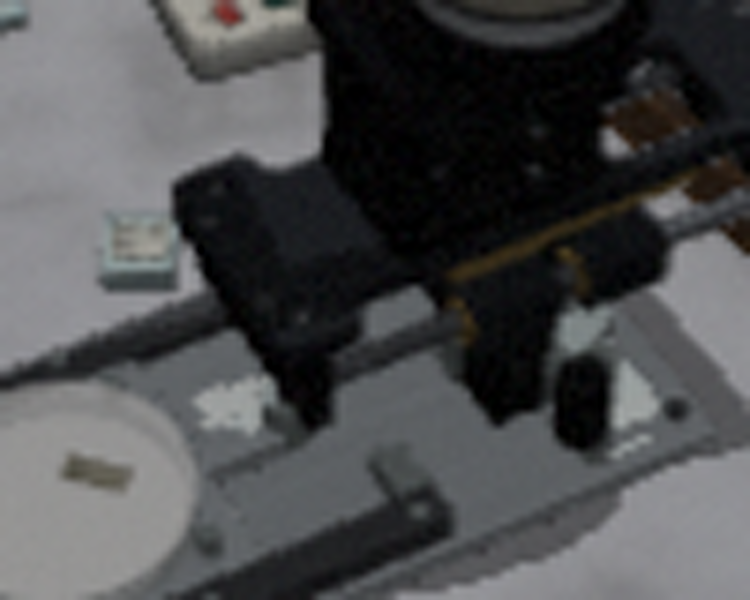

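>>> drive_tool(increments="0.05 0 0 0; 0.05 0 0 0; 0 0 0 0")

```text
t: 10.4
eef_pos: [0.6351, 0.0432, 0.0246]
tcp_rot: [179.9, 0.1, -1.2]
force: [-4.5, -3.2, -0.9]
finger_gap: 0.004
```

>>> drive_tool(increments="0.04 0 0 0; 0.04 0 0 0; 0 0 0 0")

```text
t: 10.65
eef_pos: [0.6353, 0.0432, 0.0245]
tcp_rot: [179.9, 0.4, -1.1]
force: [-8.6, -2.4, 3.4]
finger_gap: 0.001
```

The arm stopped moving while the force rose, so the lever is at its pin. I'll back off, rise and look.

>>> drive_tool(increments="-0.15 0 0 0; -0.2 0 0 0; -0.1 0 -0.5 0; 0 0 -1 0; 0 0 -1 0")

```text
t: 11.07
eef_pos: [0.6206, 0.0448, 0.1249]
tcp_rot: [-180.0, 0.0, -1.2]
force: [0.5, -1.3, 0.2]
finger_gap: 0.005
```

>>> drive_tool(increments="-1 0 -0.8 0; -1 0 0 0; -1 0 0 0; -1 0 0 0; -0.5 0 0 0")

```text
t: 11.48
eef_pos: [0.4437, 0.049, 0.1514]
tcp_rot: [-180.0, 0.1, -1.1]
force: [-1.0, 0.3, 0.1]
finger_gap: 0.003
```

```bash
python3 - <<'E'
from h import *
import cv2
s=state();print(w2st(s["eef_pos"]),s["eef_pos"],s["force"])
c=camera("scene");cv2.imwrite("pics/s12.png",cv2.resize(c["color"][140:250,195:335,::-1],(763,600),interpolation=2))
c=camera("top")["color"][:,:,::-1][140:270,200:360];cv2.imwrite("pics/t12.png",cv2.resize(c,(640,520),interpolation=2))
c=camera("wrist");cv2.imwrite("pics/w12.png",c["color"][:,:,::-1])
E
```

```text
[-0.08400335 -0.04030926] [0.4436709  0.04895881 0.15140675] [-1.04072607  0.27610158  0.05320958]
```

View pics/s12.png

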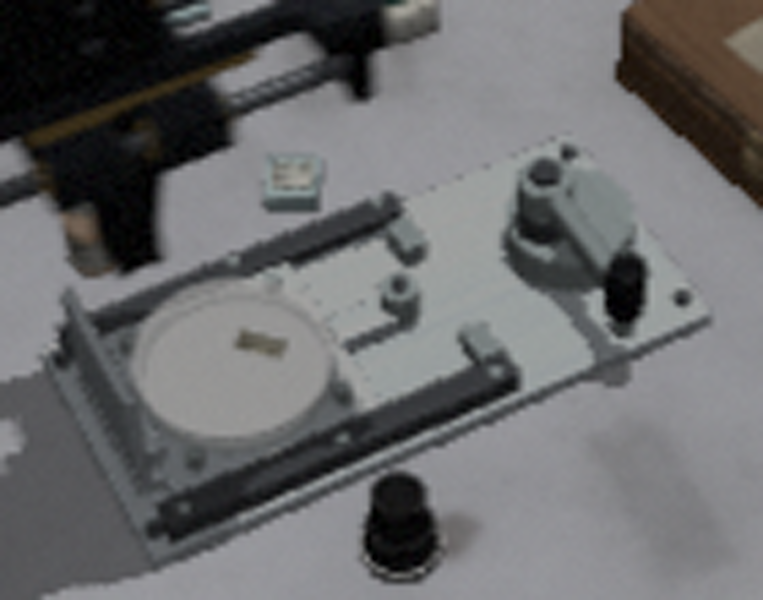

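View pics/t12.png

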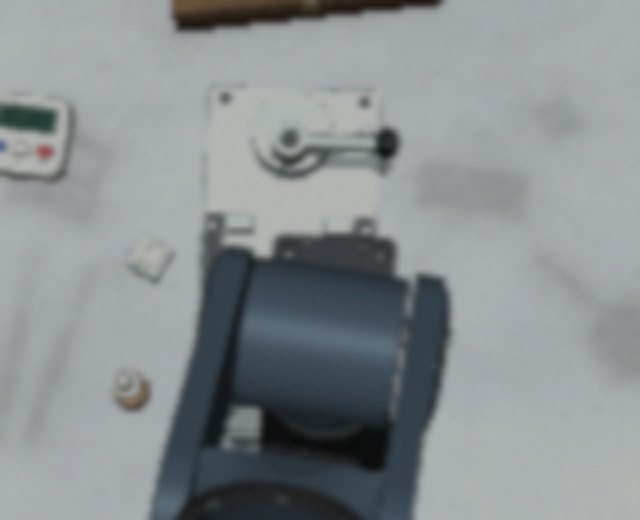

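Top view shows the lever pointing right with its grip at (388,142) by the pin, so θ≈3.1. The slide is still back. Next I'll go behind the push plate.

```bash
python3 go.py -.135 0 .15 2;python3 go.py -.135 0 .03 5
```

```text
11.6333 [-0.07930418 -0.04083231] 0.1518484546340521
-0.70 -0.51 0.02 0.00; -0.70 -0.51 0.02 0.00
11.6333 [-0.07930418 -0.04083231] 0.1518484546340521
-0.28 -0.20 0.61 0.00; -0.28 -0.20 0.61 0.00; -0.28 -0.20 0.61 0.00; -0.28 -0.20 0.61 0.00; -0.28 -0.20 0.61 0.00
```

>>> drive_tool(increments="-0.70 -0.51 0 0; -0.70 -0.51 0 0; 0 0 0 0; 0 0 0 0")

```text
t: 11.97
eef_pos: [0.3944, 0.0909, 0.1513]
tcp_rot: [-180.0, -0.2, -1.1]
force: [0.2, -0.5, -0.4]
finger_gap: 0.005
```

```bash
python3 - <<'E'
from h import *
import cv2
s=state();print(w2st(s["eef_pos"]),s["eef_pos"],s["force"])
c=camera("wrist");cv2.imwrite("pics/w13.png",c["color"][:,:,::-1])
E
```

```text
[-0.13409966  0.00057792] [0.39444185 0.09088616 0.15134959] [ 0.23204529 -0.50908419 -0.44696759]
```

View pics/w13.png

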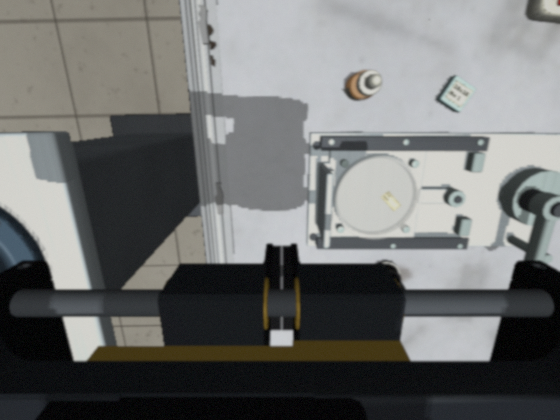

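The push plate (col 320) is about 35 mm ahead of the finger (col 282), with nothing below the finger. Descending.

>>> drive_tool(increments="0 0 0.7 0; 0 0 0.7 0; 0 0 0.7 0; 0 0 0.6 0; 0 0 0.3 0")

```text
t: 12.43
eef_pos: [0.396, 0.0894, 0.0284]
tcp_rot: [180.0, -0.1, -1.2]
force: [-0.1, -0.2, 0.5]
finger_gap: 0.004
```

>>> drive_tool(increments="0.15 0 0 0; 0.15 0 0 0; 0.1 0 0 0; 0.08 0 0 0; 0 0 0 0")

```text
t: 12.85
eef_pos: [0.4152, 0.0896, 0.0319]
tcp_rot: [180.0, -0.3, -1.2]
force: [0.0, -0.9, 0.1]
finger_gap: 0.003
```

```bash
python3 - <<'E'
from h import *
import cv2
s=state();print(w2st(s["eef_pos"]),s["eef_pos"],s["force"])
c=camera("scene");cv2.imwrite("pics/s14.png",cv2.resize(c["color"][140:250,195:335,::-1],(763,600),interpolation=2))
E
```

```text
[-0.11331885 -0.00030836] [0.41519954 0.08956488 0.03189201] [ 0.02303913 -0.94563627  0.14535249]
```

View pics/s14.png

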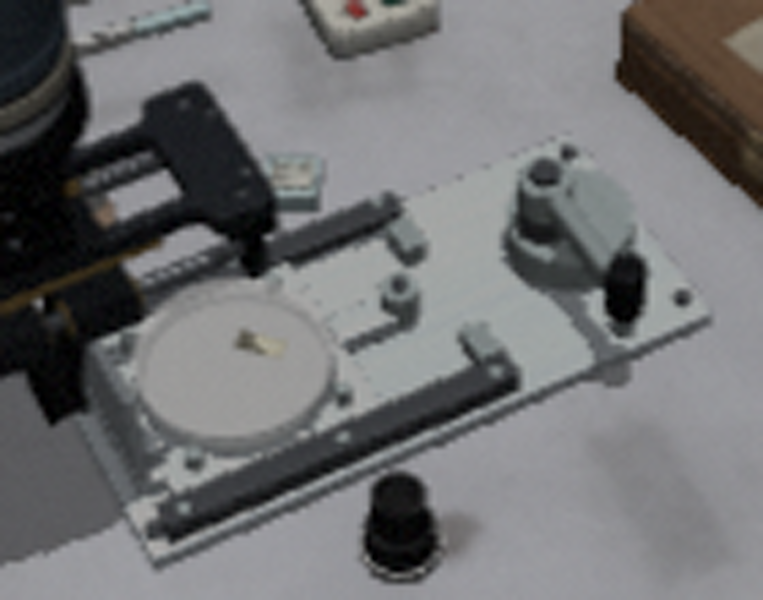

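Finger is right behind the plate. Pushing gently now.

>>> drive_tool(increments="0.06 0 0 0; 0.06 0 0 0; 0.06 0 0 0; 0.06 0 0 0; 0.06 0 0 0")

```text
t: 13.32
eef_pos: [0.4233, 0.0896, 0.0309]
tcp_rot: [-180.0, 0.1, -1.2]
force: [-3.1, 0.2, 3.2]
finger_gap: 0.003
```

>>> drive_tool(increments="0.07 0 0 0; 0.07 0 0 0; 0.07 0 0 0; 0.07 0 0 0; 0.07 0 0 0")

```text
t: 13.73
eef_pos: [0.4382, 0.0893, 0.0308]
tcp_rot: [-180.0, 0.0, -1.2]
force: [-3.5, 0.1, 3.7]
finger_gap: 0.004
```

```bash
python3 - <<'E'
from h import *
import cv2
s=state();print(w2st(s["eef_pos"]),s["eef_pos"],s["force"])
c=camera("scene");cv2.imwrite("pics/s15.png",cv2.resize(c["color"][140:250,195:335,::-1],(763,600),interpolation=2))
E
```

```text
[-9.03014161e-02 -9.21152266e-05] [0.43821646 0.08929904 0.03084301] [-3.4763939   0.06893765  3.66192407]
```

View pics/s15.png

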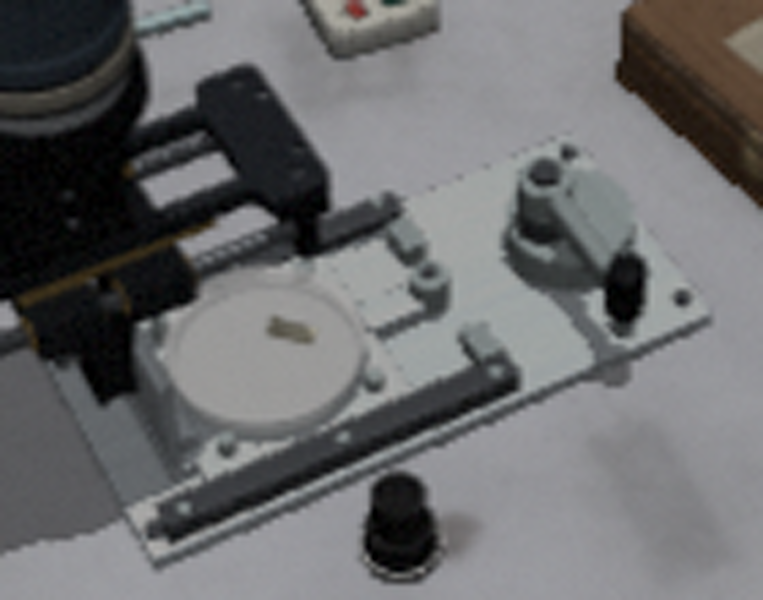

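Slide is moving (roller now at (430,285)) with a 3.5 N push. About 30 mm to go.

>>> drive_tool(increments="0.08 0 0 0; 0.08 0 0 0; 0.08 0 0 0; 0.08 0 0 0; 0.08 0 0 0")

```text
t: 14.2
eef_pos: [0.4546, 0.0889, 0.0308]
tcp_rot: [-180.0, 0.0, -1.2]
force: [-2.8, 0.6, 2.8]
finger_gap: 0.001
```

>>> drive_tool(increments="0.06 0 0 0; 0.06 0 0 0; 0.06 0 0 0; 0.04 0 0 0; 0.04 0 0 0")

```text
t: 14.62
eef_pos: [0.4648, 0.0887, 0.0309]
tcp_rot: [-180.0, -0.0, -1.2]
force: [-3.0, 0.7, 2.5]
finger_gap: 0.001
```

>>> drive_tool(increments="0.04 0 0 0; 0.04 0 0 0; 0.03 0 0 0; 0 0 0 0")

```text
t: 14.95
eef_pos: [0.4696, 0.0886, 0.0309]
tcp_rot: [180.0, -0.0, -1.2]
force: [-1.5, 0.3, 1.3]
finger_gap: 0.002
```

>>> drive_tool(increments="0.04 0 0 0; 0.03 0 0 0; 0 0 0 0; 0 0 0 0")

```text
t: 15.28
eef_pos: [0.4706, 0.0886, 0.0308]
tcp_rot: [180.0, 0.1, -1.2]
force: [-5.7, -0.0, 5.4]
finger_gap: -0.0
```

>>> drive_tool(increments="0.03 0 0 0; 0.03 0 0 0; 0 0 0 0; 0 0 0 0")

```text
t: 15.62
eef_pos: [0.4705, 0.0887, 0.0308]
tcp_rot: [180.0, 0.4, -1.2]
force: [-8.1, -0.4, 8.1]
finger_gap: 0.005
```

The arm holds at x=0.4705 with rising force, so the slide is against a stop. Checking visually.

```bash
python3 - <<'E'
from h import *
import cv2
s=state();print(w2st(s["eef_pos"]),s["force"])
c=camera("scene");cv2.imwrite("pics/s16.png",cv2.resize(c["color"][140:250,195:335,::-1],(763,600),interpolation=2))
E
```

```text
[-5.80339326e-02 -5.94348845e-05] [-8.07751184 -0.42069157  8.14321593]
```

View pics/s16.png

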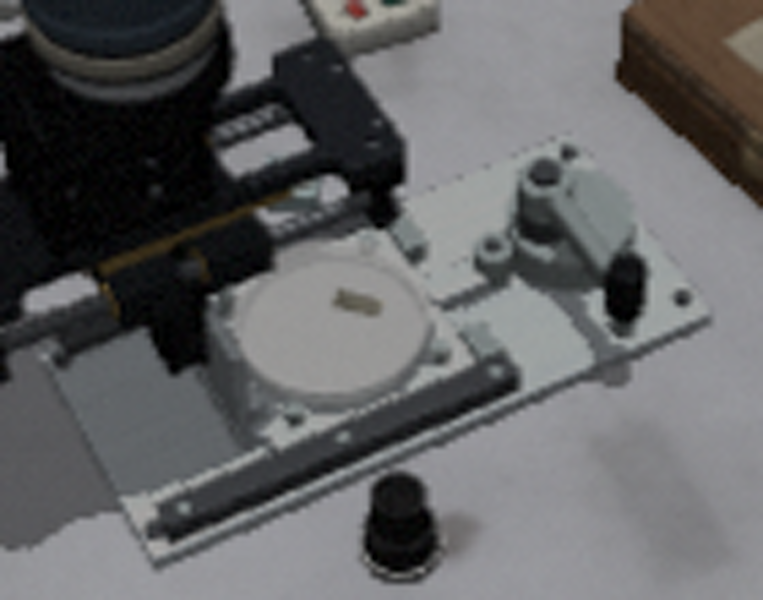

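The carriage front meets the end stop at (480,340), and the roller (495,255) is beside the cam's low side. Retracting.

>>> drive_tool(increments="-0.1 0 0 0; -0.3 0 0 0; -0.4 0 0 0; 0 0 -0.6 0; 0 0 -1 0")

```text
t: 16.08
eef_pos: [0.4408, 0.089, 0.0929]
tcp_rot: [-180.0, 0.3, -1.2]
force: [1.9, -0.4, -0.5]
finger_gap: 0.007
```

>>> drive_tool(increments="0 0 -1 0; 0 0.5 -0.5 0; 0 1 0 0; 0 1 0 0; 0 1 0 0")

```text
t: 16.5
eef_pos: [0.4422, -0.0531, 0.1563]
tcp_rot: [179.8, -0.4, -1.1]
force: [0.9, 0.1, -0.3]
finger_gap: 0.005
```

>>> drive_tool(increments="0 1 0 0; 0 1 0 0; 0 1 0 0; 0 0 0 0; 0 0 0 0")

```text
t: 16.92
eef_pos: [0.4388, -0.1744, 0.1552]
tcp_rot: [179.8, -0.3, -1.5]
force: [-0.6, 0.4, -0.0]
finger_gap: 0.01
```

```bash
python3 - <<'E'
from h import *
import cv2
s=state();print(s["eef_pos"],s["force"])
c=camera("scene");cv2.imwrite("pics/s17.png",cv2.resize(c["color"][140:250,195:335,::-1],(763,600),interpolation=2))
c=camera("top");cv2.imwrite("pics/t17.png",cv2.resize(c["color"][150:270,210:330,::-1],(600,600),interpolation=2))
E
```

```text
[ 0.43878216 -0.17443378  0.15522047] [-0.59868921  0.40513231 -0.04513793]
```

View pics/s17.png

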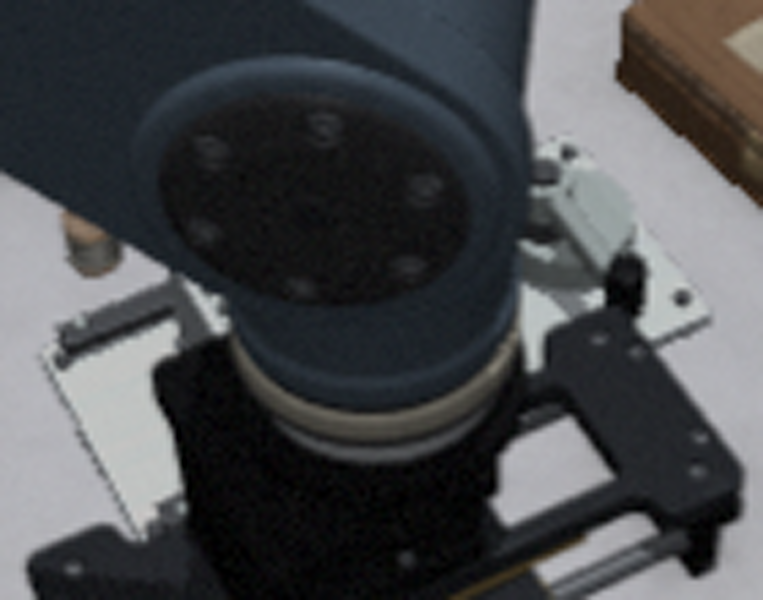

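View pics/t17.png

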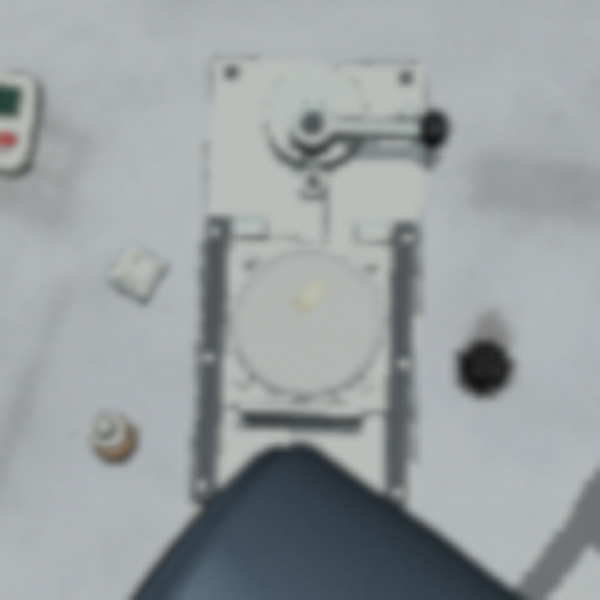

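Top view: the push plate moved from row 505 to 422, which is about 48 mm. The carriage is against both stops, the dish is centred between its pins, and the lever is at its pin. The bystanders in view haven't moved. Handing in.

```bash
python3 -c "
from station import *
print(state()['joint_velocities'],state()['force']);print(hand_in())"
```

```text
[ 1.66903737 -0.44918965  1.17548452 -0.0916001   0.37546584 -0.10198051] [-0.74617066  0.38549099 -0.3596814 ]
the job is handed in; nothing more can be done
None
```

I swung the cam lever to its stop pin (about 3.1 rad) with the slide still back. I then pushed the slide forward with about 3 N until the arm stopped moving and the force rose to about 8 N at the end stops. The arm was drawn clear, and I handed in at about 17 s of the 50 s allowed; no verdict was reported.

**Last checks:**
- **Slide:** it had travelled about 48 mm in the final top view, with the carriage front at its end stops.
- **Lever:** it lay at its pin.
- **Dish:** it looked centred between its pins. No picture suggests the robot touched it, but I did not measure that contact.
- **Bystanders:** the box, bottle and eyepiece looked unmoved. The forceps, scalpel and objective can were not looked at again; the arm did not go near the bench surface there.

**One thing disagreed:** the shut fingertips are about 20 mm above the reported TCP. Because of that, my first pass rested on top of the lever bar with about 7 N and did not turn it. I backed off, confirmed the offset in the scene and wrist pictures, and repeated the push 20 mm lower. I found no other failed checks.

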